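# Put the snap-off knife away blade first in the empty cover

## Robot

A 7-joint arm with a two-finger parallel gripper is mounted at the origin on a cart in front of the work surface, level with it; the furniture and walls round the work are solid. World frame = base frame: x ahead of the robot, y to its left, z up, the work surface at z = 0. Lengths are in m, angles in rad, forces in N, time in s.
With the tool pointing down it reaches from about 0.35 to 0.9 m from the base axis. Payload 8.1 kg.
Tool frame: the origin (TCP) lies midway between the tips of the shut fingers; the grasp point (between the pads) lies 19 mm behind it; z points along the fingers, y is the line along which they close (so a half turn about z gives the same grasp; the last joint's range is limited). The gripper opens to 92 mm and grips with 3 to 60 N. Pads are 19 mm wide; open, the fingers measure 130 mm over their backs; the gripper's body (75 mm by 190 mm) begins 47 mm behind the grasp point.
Start: joints at [1.034, 0.434, 0.025, 1.573, -0.012, 1.134, -0.075], TCP at [0.263, -0.567, 0.205] pointing down, gripper open.
Joint ranges: [-2.62, 2.62], [-0.44, 2.09], [-1.27, 1.32], [0.08, 2.57], [-1.32, 4.46], [0.12, 2], [-2.74, 2.74]. Speed limits (rad/s): [2.22, 2.22, 3.01, 3.01, 3.14, 3.14, 3.14].

## Interface

Orientations are given as a rotation vector (axis times angle).
In Python, from cell import readout, get_image, calibration, ticket gives the robot as it stands. The module is installed in compiled form; this text tells all that it offers.
- The arm moves only by the tool move_arm, never from a script. Its argument "series" is a list of rows, each a list of 6 numbers: the shift along the world's x, y, z as a fraction of full scale, then the turn, a rotation vector about the world's x, y, z as a fraction of full scale. A call has 1 to 5 rows; each row is the pose to reach, as a shift and turn from the pose commanded when the call began; what a row does not reach only later rows make up. Full scale, the value 1, is 0.75 m for a shift and 60 degrees for a turn. A row lasts 1/10 s, in which the tool goes at most 50 mm and 8.59 degrees, less where a joint would pass 70% of its speed; a pose out of reach is approached as far as the arm can. A call with a number of a shift or a turn outside -1 to 1 is refused whole. A call with a gripper value outside its range is refused whole. "claw" is the opening, from -1 (shut) to 1 (fully open), so that 0 is half open, set as the call begins (left out, the last holds). The fingers move at their own pace and stop on an object; "squeeze" is the grip in N (left out, the last holds). Time passes only in rows, so rows that repeat a pose let the fingers close. It gives the time, the measured TCP pose, the force, the opening and the grip force at its end, in the units of the state.
- readout.observe(): the state, without advancing time (a new reading comes with each control period).
- get_image(name): name is "scene" or "top" or "wrist"; returns (picture, depth): 480x640x3 uint8, red, green, blue; 480x640 float32, m along the optical axis (not along the pixel's ray), 0 where there is no reading.
- calibration(name): a dict with "fx", "fy", "cx", "cy" (pixels), "view" (4x4, takes a point from world to camera coordinates); the wrist camera has in their place "mount" (4x4, takes a point from camera to tool coordinates, whose origin is the TCP and whose axes are the flange's). Camera axes: x right, y down, z forward; pixel columns grow to the right and rows downward; lengths in m; the calibration is good to about 2 mm. A picture is of the moment at which its call begins: read the wrist's pose just before it. calibration takes no time and is no camera call.
- ticket.sign_off(): hands the job in; it is judged then, once.
The state is a dict: "clock": time; "joints": joint angles; "dq": joint speeds; "joint_efforts": joint torques, N m; "position": TCP position; "ee_rot": TCP orientation; "force": force on the tool from outside, world axes, zero at the start; "ft_torque": the same for the moment, N m; "width": opening from 0.0 (shut) to 1.0 (fully open); "gripper_force": force on a finger pad.
Only numpy, scipy, OpenCV 4.12 (cv2) and the standard library are available. Lean on these libraries where they do the work, as an engineer would, in place of code of your own. Each camera call takes 0.05 s, during which the arm holds its last target. There are 200 camera calls.

## Task

Put the green snap-off knife away: of the three low grey covers on the worktop, slide it blade first into the mouth of the empty one, until the blade and more than half of the knife's length are under the roof, and leave it lying there flat. Leave the pen and the pliers in the other two covers where they are.

Things in the scene. Friction and masses are not known exactly. Their poses are not given: they have to be found in the camera images.
- knife_mid (a point): Middle of the green snap-off knife lying loose on the worktop, 20 to 45 g: 158 mm long, 17 mm wide, 9 mm high (12 over its slider knob). The point is half-way along, 6 mm above its underside; y points to the blade end, z up. From the tail (79 mm behind) to 61 mm ahead it is solid handle, graspable across the 17 mm; the last 18 mm are thin blade.
- knife_tip (a point): Blade tip of the green knife, 79 mm ahead of its middle; same axes as knife_mid.
- empty_mouth (a point): Mouth of the empty cover, at worktop level in the middle of the opening; x points into the cover, z up. A grey printed garage fixed to the worktop, open only in front: inside 56 mm wide, 32 mm high, 115 mm deep to a closed back, no floor; walls and roof 4 mm, top at 36 mm; 3 mm high flanges reach 13 mm beside it. Two like covers, about 150 mm apart, hold other tools; which place is empty varies.
- pen_mid (a point): Middle of a black marker pen, 128 mm long, 13 mm thick, lying in another cover with its end sticking out of the mouth; y along the pen. Not to be moved.
- pliers_mid (a point): Middle of small flush-cutting pliers with red and black grips, about 96 x 61 mm and 12 mm high, lying in the third cover, the grips sticking out of the mouth. Not to be moved.
Mind the look-alikes: they are no part of the job. What is shaped like the part that bears empty_mouth but blue is not meant.

How it is judged:
At the end, for the whole second after the job is handed in: The blade tip is 77 mm or more inside the mouth of the empty cover; tip and middle of the knife are within 30 mm of the cover's centre line; the knife lies flat on the worktop (middle under 14 mm up, tilt under 0.2 rad) (x of knife_tip in the frame of empty_mouth between 0.077 and 0.14 m and y of knife_tip in the frame of empty_mouth between -0.03 and 0.03 m and y of knife_mid in the frame of empty_mouth between -0.03 and 0.03 m and height (world z) of knife_mid below 0.014 m and angle between knife_mid's own z axis and vertical below 0.2 rad); the robot touches nothing.
It fails at once if the pen in its cover is moved by more than 20 mm (distance of pen_mid from where it was at the start of the episode above 0.02 m).
It fails at once if the pliers in their cover are moved by more than 20 mm (distance of pliers_mid from where it was at the start of the episode above 0.02 m).
It also fails if it takes over 42 s, if anything falls off the work surface, if the arm or the gripper's body presses on something with over 40 N, if the wrist force passes 120 N, or if a joint passes its speed limit or range.

## Working session

There is one attempt and no reset: what is moved stays moved. The work goes in short steps, Python scripts to look and compute and a tool call to move; the robot and the scene stay as the last step left them, time stands still between calls to the robot, and variables do not carry over. Pictures are saved under pics/ and viewed, at most 10 in all, crops included, and the job is handed in when it is done.

Besides the shell and the picture viewer there is one more tool, called after ">>>" as name(argument=value, ...), one argument or row to a line, values as JSON. move_arm: Moves the arm, as the interface text tells. Shift numbers are shares of 0.75 m and turn numbers shares of 60 degrees, none past 1 either way. Its arguments: {"type":"object","properties":{"series":{"type":"array"},"claw":{"type":"number"},"squeeze":{"type":"number"}},"required":["series"]}

```bash
mkdir -p pics
cat > h.py <<'E'
import numpy as np, cv2
from cell import readout,get_image,calibration,ticket
def save(n,p): cv2.imwrite('pics/'+n,p[...,::-1])
def ray(name,uv,z):
    c=calibration(name); V=np.array(c['view']); W=np.linalg.inv(V)
    d=W[:3,:3]@[(uv[0]-c['cx'])/c['fx'],(uv[1]-c['cy'])/c['fy'],1]; o=W[:3,3]
    return o+d*(z-o[2])/d[2]
E
python3 - <<'E'
from h import *
a,d=get_image('top'); save('top.png',a); np.savez('top.npz',a=a,d=d)
b,e=get_image('scene'); save('scene.png',b)
print(readout.observe()); print(calibration('top'),calibration('wrist'))
E
```

```text
{'clock': 0.1, 'joints': array([ 1.03441673,  0.43516166,  0.02499088,  1.57397648, -0.01157554,
        1.1340243 , -0.07508333]), 'dq': array([-0.00229337,  0.00056398, -0.00131217, -0.00431008,  0.00128306,
        0.00099732,  0.00013555]), 'joint_efforts': array([ 4.53304019e-03, -6.69128966e+01,  9.88457836e-01, -3.15150082e+01,
       -6.04498526e-02,  3.73585860e-02,  5.06770834e-05]), 'position': array([ 0.26241934, -0.56670789,  0.20442996]), 'ee_rot': array([-3.06669170e+00, -6.75670928e-01,  7.22429729e-04]), 'force': array([ 1.20356754,  0.80012635, -0.67502948]), 'ft_torque': array([-0.01959778,  0.03536607,  0.01335592]), 'gripper_force': 0.0, 'width': 0.9966212229188478}
{'fx': 511.53104732024434, 'fy': 511.53104732024434, 'cx': 319.3762536439686, 'cy': 246.64048272205918, 'view': array([[ 2.65876460e-02, -9.99641183e-01,  3.25619770e-03,
        -2.40939006e-01],
       [-9.89242993e-01, -2.67795235e-02, -1.43809450e-01,
         4.92683714e-01],
       [ 1.43845049e-01,  6.02384007e-04, -9.89600040e-01,
         1.30625472e+00],
       [ 0.00000000e+00,  0.00000000e+00,  0.00000000e+00,
         1.00000000e+00]])} {'fx': 420.5977673931782, 'fy': 420.5977673931782, 'cx': 321.0919289106153, 'cy': 241.27932624501344, 'mount': array([[ 7.81273553e-04, -9.66849876e-01, -2.55344292e-01,
         6.82796489e-02],
       [ 9.99999678e-01,  7.08672557e-04,  3.76328473e-04,
        -1.63488932e-04],
       [-1.82897644e-04, -2.55344504e-01,  9.66850118e-01,
        -1.80162519e-01],
       [ 0.00000000e+00,  0.00000000e+00,  0.00000000e+00,
         1.00000000e+00]])}
```

View pics/top.png

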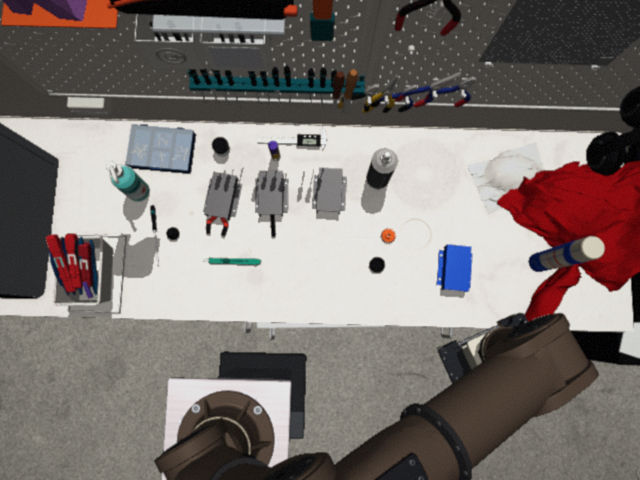

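View pics/scene.png

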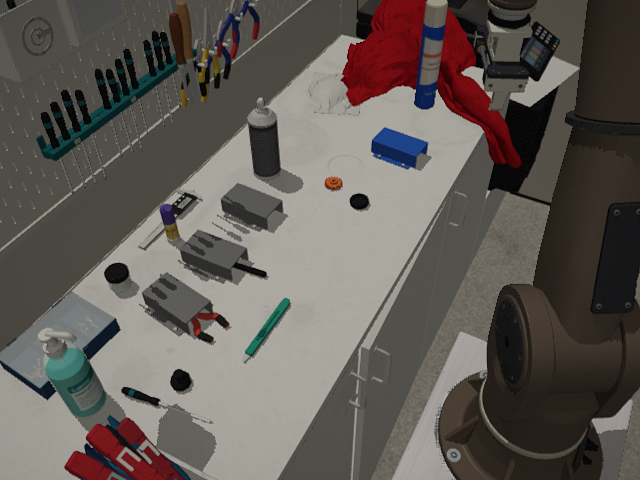

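The top view shows the loose green knife at (205–261, 262), with its blade at the left end (+y). The empty grey cover is at (329,190) with its mouth facing the robot; the pen cover is at (271,193) and the pliers cover at (220,196). The scene view confirms which end the blade is on: (247,358).

Run:
```python
from h import *
f=np.load('top.npz'); a=f['a']; hsv=cv2.cvtColor(a,cv2.COLOR_RGB2HSV)
m=np.zeros((480,640),np.uint8); m[245:280,190:280]=(hsv[245:280,190:280,1]>90)
p=cv2.findNonZero(m); r=cv2.minAreaRect(p); print('knife',r)
v=np.argwhere(m)[:,::-1]; 
for u in (v[v[:,0].argmin()],v[v[:,0].argmax()],v.mean(0)): print(u,ray('top',u,.008))
s=a.astype(int).sum(2)[165:222,305:352]; g=((s<420)&(s>150)).astype(np.uint8)
n,l,st,c=cv2.connectedComponentsWithStats(g); k=1+st[1:,4].argmax()
q=cv2.findNonZero((l==k).astype(np.uint8)); r=cv2.minAreaRect(q); print(r,st[k])
for b in cv2.boxPoints(r)+[305,165]: print(b,ray('top',b,.036))
save('crop.png',cv2.resize(a[150:290,190:370],None,fx=4,fy=4,interpolation=cv2.INTER_NEAREST))
```

```text
knife ((234.47271728515625, 261.0633850097656), (51.034515380859375, 5.28031587600708), 1.4688007831573486)
[209 259] [0.46176015 0.06587913 0.008     ]
[260 261] [ 0.46006237 -0.07032422  0.008     ]
[234.97318008 260.98084291] [ 0.4583144  -0.00362433  0.008     ]
((23.74257469177246, 28.07425880432129), (31.94069480895996, 50.149879455566406), 5.710593223571777) [   7    3   34   52 1371]
[310.35643482 216.43564987] [ 0.57907446 -0.20162629  0.036     ]
[315.34653568 166.53465128] [ 0.71594798 -0.21104213  0.036     ]
[347.12871552 169.71286774] [ 0.70948655 -0.29652819  0.036     ]
[342.13861465 219.6138649 ] [ 0.57280192 -0.28589477  0.036     ]
```

View pics/crop.png

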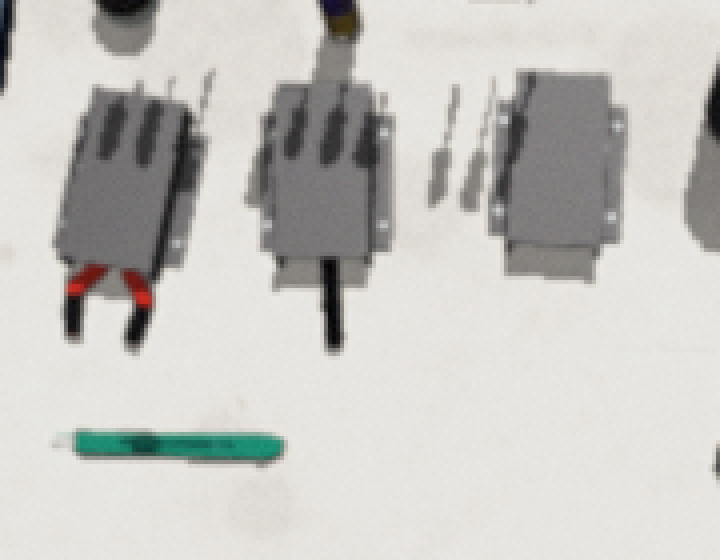

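>>> move_arm(
  series=[
    [0.024,0.056,0,0,0,0.13],
    [0.048,0.112,0,0,0,0.26],
    [0.072,0.168,0,0,0,0.39],
    [0.096,0.224,0,0,0,0.52],
    [0.12,0.28,0,0,0,0.65],
  ],
  claw=0.2,
)

```text
clock: 0.6
position: [0.3529, -0.3553, 0.205]
ee_rot: [-2.662, -1.669, 0.0]
force: [1.6, 0.1, 0.1]
width: 0.622
gripper_force: 0.0
```

>>> move_arm(
  series=[
    [0.02,0.056,0,0,0,0.1],
    [0.04,0.112,0,0,0,0.2],
    [0.06,0.168,0,0,0,0.3],
    [0.08,0.224,0,0,0,0.4],
    [0.1,0.28,0,0,0,0.43],
  ],
)

```text
clock: 1.1
position: [0.4277, -0.1455, 0.2051]
ee_rot: [2.224, 2.219, -0.0]
force: [0.4, -0.4, 0.1]
width: 0.601
gripper_force: 0.0
```

Run:
```python
from h import *
for u in [(317,210.75),(340.5,211.75),(319.25,168),(342.5,168.5)]: print(u,ray('top',u,.036))
for u in [(208.75,260.8),(261.2,261.8),(203,260.5)]: print(u,ray('top',u,.006))
print(readout.observe())
```

```text
(317, 210.75) [ 0.59491087 -0.21878354  0.036     ]
(340.5, 211.75) [ 0.59390607 -0.28112377  0.036     ]
(319.25, 168) [ 0.7121718  -0.22162747  0.036     ]
(342.5, 168.5) [ 0.71250651 -0.28404393  0.036     ]
(208.75, 260.8) [0.45713711 0.06670133 0.006     ]
(261.2, 261.8) [ 0.45822754 -0.07338666  0.006     ]
(203, 260.5) [0.45752868 0.08208835 0.006     ]
{'clock': 1.1, 'joints': array([ 0.57857265,  0.18720754, -0.4249083 ,  1.94630054,  0.0900564 ,
        1.02625345,  0.11112037]), 'dq': array([-0.67521983,  0.0231487 , -0.35819441, -0.00376378,  0.07814811,
        0.0049748 , -0.81684275]), 'joint_efforts': array([  5.72543755, -44.6690011 ,  -1.32669982, -28.18192899,
        -0.26747857,   0.3743537 ,   2.83137582]), 'position': array([ 0.42771196, -0.14545603,  0.20509554]), 'ee_rot': array([ 2.22402895e+00,  2.21874857e+00, -3.12579681e-04]), 'force': array([ 0.37651393, -0.43321465,  0.09022233]), 'ft_torque': array([-0.06924771, -0.18361434, -0.00448298]), 'gripper_force': 0.0, 'width': 0.6008127679649388}
```

>>> move_arm(
  series=[
    [0.013,0.05,0,0,0,0],
    [0.026,0.1,0,0,0,0],
    [0.04,0.15,0,0,0,0],
    [0.04,0.15,0,0,0,0],
    [0.04,0.15,0,0,0,0],
  ],
)

```text
clock: 1.6
position: [0.4575, -0.034, 0.2049]
ee_rot: [-2.225, -2.217, 0.001]
force: [0.4, -0.8, -0.1]
width: 0.6
gripper_force: 0.0
```

```bash
cat >> h.py <<'E'
from scipy.spatial.transform import Rotation as Ro
def wray(o,uv,z):
    c=calibration('wrist'); T=np.eye(4); T[:3,:3]=Ro.from_rotvec(o['ee_rot']).as_matrix(); T[:3,3]=o['position']
    W=T@np.array(c['mount']); d=W[:3,:3]@[(uv[0]-c['cx'])/c['fx'],(uv[1]-c['cy'])/c['fy'],1]; p=W[:3,3]
    return p+d*(z-p[2])/d[2]
E
python3 - <<'E'
from h import *
o=readout.observe(); a,d=get_image('wrist'); save('w1.png',a)
hsv=cv2.cvtColor(a,cv2.COLOR_RGB2HSV); m=cv2.inRange(hsv,(70,90,50),(95,255,255))
n,l,st,c=cv2.connectedComponentsWithStats(m); k=1+st[1:,4].argmax()
r=cv2.minAreaRect(cv2.findNonZero((l==k).astype(np.uint8))); print(o['position'],o['ee_rot'],r)
for b in cv2.boxPoints(r): print(b,wray(o,b,.008))
E
```

```text
[ 0.45751146 -0.03403029  0.20489815] [-2.22537237e+00 -2.21694443e+00  6.92385009e-04] ((324.0, 166.0), (158.0, 16.0), 90.0)
[316.  87.] [0.45338514 0.06966404 0.008     ]
[332.  87.] [0.46690925 0.06962415 0.008     ]
[332. 245.] [ 0.46741218 -0.06886985  0.008     ]
[316. 245.] [ 0.45253788 -0.0688221   0.008     ]
```

View pics/w1.png

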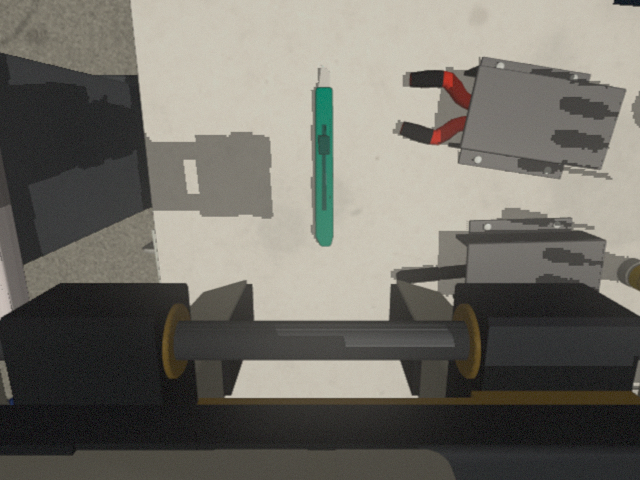

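The knife runs along column 324, handle rows 87–245, with the blade pointing up in the image (+y). The grasp point falls 43 mm behind its middle.

>>> move_arm(
  series=[
    [0.003,0,-0.06,0,0,0],
    [0.003,0,-0.12,0,0,0],
    [0.003,0,-0.18,0,0,0],
    [0.003,0,-0.23,0,0,0],
    [0.003,0,-0.25,0,0,0],
  ],
)

```text
clock: 2.15
position: [0.4572, -0.0366, 0.0144]
ee_rot: [-2.229, -2.209, 0.006]
force: [0.0, -1.1, 0.4]
width: 0.596
gripper_force: 0.0
```

>>> move_arm(
  series=[
    [0,0,-0.01,0,0,0],
    [0,0,-0.018,0,0,0],
    [0,0,-0.018,0,0,0],
  ],
)

```text
clock: 2.45
position: [0.4601, -0.0353, 0.0042]
ee_rot: [2.229, 2.213, -0.0]
force: [0.2, -0.3, 1.1]
width: 0.602
gripper_force: 0.0
```

>>> move_arm(
  series=[
    [0,0,0,0,0,0],
    [0,0,0,0,0,0],
    [0,0,0,0,0,0],
    [0,0,0,0,0,0],
    [0,0,0,0,0,0],
  ],
  claw=-1,
  squeeze=20,
)

```text
clock: 2.95
position: [0.4601, -0.0347, 0.0044]
ee_rot: [2.228, 2.214, 0.0]
force: [0.2, -0.0, 1.1]
width: 0.216
gripper_force: 0.0
```

>>> move_arm(
  series=[
    [0,0,0,0,0,0],
    [0,0,0,0,0,0],
    [0,0,0,0,0,0],
    [0,0,0.01,0,0,0],
    [0,0,0.02,0,0,0],
  ],
  squeeze=30,
)

```text
clock: 3.45
position: [0.4598, -0.0346, 0.0196]
ee_rot: [-2.228, -2.215, 0.0]
force: [0.7, 0.3, 0.5]
width: 0.006
gripper_force: 0.0
```

The fingers shut fully on nothing, so the grasp missed. I'll look again.

>>> move_arm(
  series=[
    [0,0,0.05,0,0,0],
    [0,0,0.1,0,0,0],
    [0,0,0.15,0,0,0],
    [0,0,0.2,0,0,0],
    [0,0,0.2,0,0,0],
  ],
  claw=0.2,
)

```text
clock: 3.95
position: [0.4629, -0.0342, 0.1744]
ee_rot: [2.223, 2.21, 0.009]
force: [-0.3, 1.0, -0.4]
width: 0.392
gripper_force: 0.0
```

```bash
cat > w.py <<'E'
import sys
from h import *
o=readout.observe(); a,d=get_image('wrist'); save(sys.argv[1],a)
hsv=cv2.cvtColor(a,cv2.COLOR_RGB2HSV); m=cv2.inRange(hsv,(70,90,50),(95,255,255))
n,l,st,c=cv2.connectedComponentsWithStats(m); k=1+st[1:,4].argmax()
r=cv2.minAreaRect(cv2.findNonZero((l==k).astype(np.uint8))); print(o['position'],o['ee_rot'],r)
for b in cv2.boxPoints(r): print(b,wray(o,b,.008))
E
python3 w.py w2.png
```

```text
[ 0.46292992 -0.03421315  0.17438841] [2.22349956 2.2100097  0.00898331] ((315.14874267578125, 168.49227905273438), (171.14263916015625, 18.379650115966797), 89.31793975830078)
[304.94092   83.036415] [0.45236357 0.06948624 0.008     ]
[323.31927   82.817635] [0.4666033 0.0695845 0.008    ]
[325.35657 253.94815] [ 0.46780856 -0.06875283  0.008     ]
[306.9782  254.16693] [ 0.45201601 -0.0688179   0.008     ]
```

View pics/w2.png

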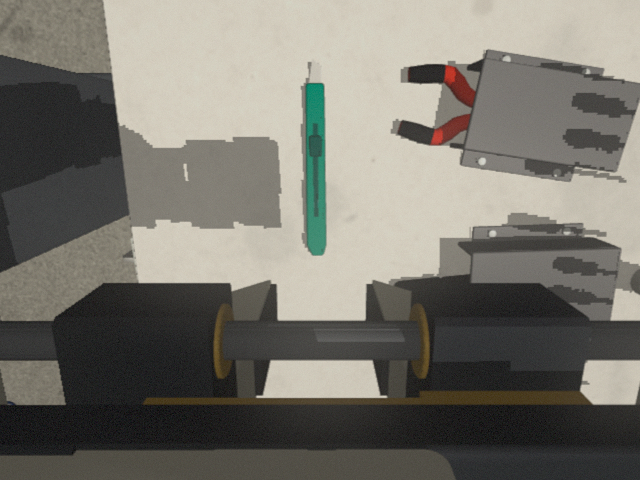

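The knife has not moved: handle at column 315, rows 83–254. The fingers must have closed above it or slid off the top, so I'll go lower and check the grip before lifting.

>>> move_arm(
  series=[
    [0,0,-0.06,0,0,0],
    [0,0,-0.12,0,0,0],
    [0,0,-0.18,0,0,0],
    [0,0,-0.21,0,0,0],
    [0,0,-0.21,0,0,0],
  ],
  claw=-0.4,
)

```text
clock: 4.5
position: [0.4565, -0.0345, 0.0084]
ee_rot: [-2.223, -2.212, 0.008]
force: [-0.8, -0.7, 0.4]
width: 0.298
gripper_force: 0.0
```

>>> move_arm(
  series=[
    [0,0,-0.006,0,0,0],
    [0,0,-0.012,0,0,0],
    [0,0,-0.014,0,0,0],
    [0,0,-0.014,0,0,0],
  ],
)

```text
clock: 4.9
position: [0.4604, -0.0347, 0.0017]
ee_rot: [2.228, 2.214, 0.001]
force: [0.0, -0.9, 0.2]
width: 0.297
gripper_force: 0.0
```

Run:
```python
from h import *
o=readout.observe(); print(o['position'],o['force'],o['width'])
a,d=get_image('wrist'); b,e=get_image('scene')
save('w3.png',np.hstack([a[200:440,120:520],cv2.resize(b[260:380,180:380],None,fx=2,fy=2)]))
```

```text
[ 0.46043049 -0.03474675  0.00174851] [ 0.01954681 -0.92665612  0.19938834] 0.2965474579250699
```

View pics/w3.png

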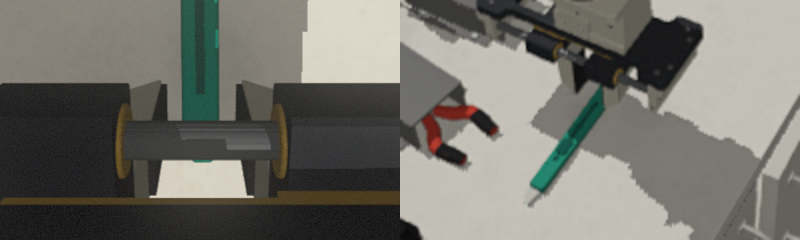

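The knife lies between the fingers (crop column 200, rows 0–160) and the tips are at the table. I'll close and check.

>>> move_arm(
  series=[
    [0,0,0,0,0,0],
    [0,0,0,0,0,0],
    [0,0,0,0,0,0],
  ],
  claw=-1,
  squeeze=15,
)

```text
clock: 5.3
position: [0.46, -0.0347, 0.0013]
ee_rot: [2.228, 2.214, 0.0]
force: [0.8, 0.5, -0.1]
width: 0.087
gripper_force: 0.0
```

>>> move_arm(
  series=[
    [0,0,0,0,0,0],
    [0,0,0,0,0,0],
    [0,0,0,0,0,0],
  ],
)

```text
clock: 5.6
position: [0.4599, -0.0346, 0.0011]
ee_rot: [-2.228, -2.215, 0.0]
force: [-0.8, 0.1, -0.3]
width: 0.006
gripper_force: 0.0
```

Run:
```python
from h import *
a,d=get_image('wrist'); b,e=get_image('scene')
save('w4.png',np.hstack([a[200:440,120:520],cv2.resize(b[260:380,180:380],None,fx=2,fy=2)]))
```

```text
(no output)
```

View pics/w4.png

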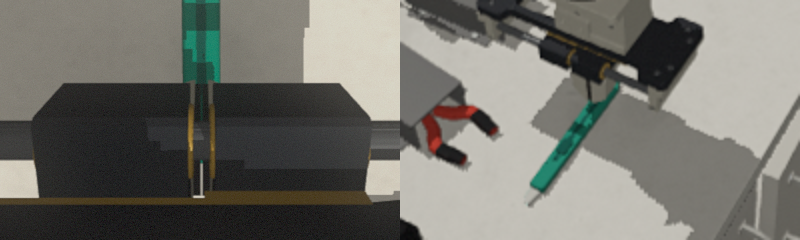

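The shut fingers stand on top of the knife (scene crop at (590,105)), so the real tips are higher than the TCP reading says. I'll open and feel down for the table in small steps.

>>> move_arm(
  series=[
    [0,0,0,0,0,0],
    [0,0,0,0,0,0],
    [0,0,0,0,0,0],
    [0,0,0,0,0,0],
    [0,0,-0.004,0,0,0],
  ],
  claw=-0.3,
)

```text
clock: 6.2
position: [0.4602, -0.0346, -0.0017]
ee_rot: [2.228, 2.214, 0.001]
force: [-0.4, -0.2, 0.1]
width: 0.342
gripper_force: 0.0
```

>>> move_arm(
  series=[
    [0,0,-0.002,0,0,0],
    [0,0,-0.004,0,0,0],
    [0,0,-0.004,0,0,0],
  ],
)

```text
clock: 6.5
position: [0.4597, -0.0346, -0.0051]
ee_rot: [-2.228, -2.214, 0.0]
force: [-0.6, 0.4, 0.5]
width: 0.348
gripper_force: 0.0
```

>>> move_arm(
  series=[
    [0,0,-0.002,0,0,0],
    [0,0,-0.004,0,0,0],
    [0,0,-0.004,0,0,0],
  ],
)

```text
clock: 6.8
position: [0.4598, -0.0346, -0.0081]
ee_rot: [-2.228, -2.215, 0.0]
force: [-0.1, -0.3, -0.3]
width: 0.349
gripper_force: 0.0
```

Still free, so the offset is at least 8 mm. I'll keep probing.

>>> move_arm(
  series=[
    [0,0,-0.002,0,0,0],
    [0,0,-0.004,0,0,0],
    [0,0,-0.004,0,0,0],
  ],
)

```text
clock: 7.1
position: [0.4598, -0.0347, -0.0111]
ee_rot: [-2.228, -2.215, 0.0]
force: [-0.5, 0.5, -0.0]
width: 0.349
gripper_force: 0.0
```

>>> move_arm(
  series=[
    [0,0,-0.002,0,0,0],
    [0,0,-0.003,0,0,0],
    [0,0,-0.003,0,0,0],
  ],
)

```text
clock: 7.4
position: [0.4598, -0.0346, -0.0132]
ee_rot: [-2.228, -2.215, 0.0]
force: [0.8, 0.3, 1.4]
width: 0.348
gripper_force: 0.0
```

>>> move_arm(
  series=[
    [0,0,0,0,0,0],
    [0,0,0,0,0,0],
    [0,0,0,0,0,0],
    [0,0,0,0,0,0],
    [0,0,0,0,0,0],
  ],
  claw=-1,
)

```text
clock: 7.9
position: [0.4609, -0.0346, -0.0123]
ee_rot: [2.227, 2.214, 0.002]
force: [-0.5, 0.6, 10.2]
width: 0.01
gripper_force: 5.0
```

Upward force appears only once the fingers are shut, so they reach the knife's top (9 mm) at TCP −12 mm. The offset is therefore about 20 mm. I'll open and go to about −19 mm, checking force.

>>> move_arm(
  series=[
    [0,0,0,0,0,0],
    [0,0,0,0,0,0],
    [0,0,0,0,0,0],
    [0,0,0,0,0,0],
    [0,0,0,0,0,0],
  ],
  claw=-0.3,
)

```text
clock: 8.4
position: [0.4598, -0.0347, -0.0132]
ee_rot: [-2.228, -2.214, 0.0]
force: [-0.1, 0.4, -0.3]
width: 0.346
gripper_force: 0.0
```

>>> move_arm(
  series=[
    [0,0,-0.002,0,0,0],
    [0,0,-0.004,0,0,0],
    [0,0,-0.004,0,0,0],
  ],
)

```text
clock: 8.7
position: [0.4597, -0.0346, -0.0164]
ee_rot: [-2.228, -2.214, 0.001]
force: [-0.4, 0.2, 0.2]
width: 0.351
gripper_force: 0.0
```

>>> move_arm(
  series=[
    [0,0,-0.002,0,0,0],
    [0,0,-0.003,0,0,0],
    [0,0,-0.003,0,0,0],
  ],
)

```text
clock: 9.0
position: [0.4599, -0.0346, -0.0185]
ee_rot: [-2.228, -2.215, 0.0]
force: [0.1, 0.2, 0.1]
width: 0.349
gripper_force: 0.0
```

>>> move_arm(
  series=[
    [0,0,0,0,0,0],
    [0,0,0,0,0,0],
    [0,0,0,0,0,0],
    [0,0,0,0,0,0],
    [0,0,0,0,0,0],
  ],
  claw=-1,
  squeeze=30,
)

```text
clock: 9.5
position: [0.46, -0.0346, -0.0183]
ee_rot: [2.228, 2.215, 0.0]
force: [0.3, 0.3, 0.2]
width: 0.172
gripper_force: 30.0
```

Gripped: 16 mm at 30 N. Lifting, then turning the blade towards +x and moving in front of the empty mouth.

>>> move_arm(
  series=[
    [0,0,0.02,0,0,0],
    [0,0,0.06,0,0,0],
    [0,0,0.1,0,0,0],
    [0,0,0.12,0,0,0],
    [0,0,0.12,0,0,0],
  ],
)

```text
clock: 10.0
position: [0.4614, -0.0347, 0.0736]
ee_rot: [2.226, 2.212, 0.004]
force: [-0.8, -0.2, -1.1]
width: 0.172
gripper_force: 30.0
```

>>> move_arm(
  series=[
    [0,-0.03,0,0,0,-0.13],
    [0,-0.06,0,0,0,-0.26],
    [-0.005,-0.09,0,0,0,-0.39],
    [-0.01,-0.12,0,0,0,-0.52],
    [-0.015,-0.15,0,0,0,-0.65],
  ],
)

```text
clock: 10.5
position: [0.4478, -0.148, 0.0707]
ee_rot: [-2.843, -1.336, 0.002]
force: [0.1, 0.8, -0.6]
width: 0.173
gripper_force: 30.0
```

>>> move_arm(
  series=[
    [0,-0.03,0,0,0,-0.13],
    [0,-0.06,0,0,0,-0.26],
    [0,-0.09,0,0,0,-0.39],
    [0,-0.11,0,0,0,-0.52],
    [0,-0.13,0,0,0,-0.65],
  ],
)

```text
clock: 11.0
position: [0.4478, -0.2454, 0.0705]
ee_rot: [-3.126, -0.309, 0.003]
force: [0.1, -0.3, -0.1]
width: 0.174
gripper_force: 30.0
```

>>> move_arm(
  series=[
    [0,0,0,0,0,-0.1],
    [0,-0.003,0,0,0,-0.22],
    [0,-0.003,0,0,0,-0.22],
    [0,-0.003,0,0,0,-0.22],
  ],
)

```text
clock: 11.4
position: [0.4482, -0.2466, 0.0709]
ee_rot: [-3.141, 0.036, 0.002]
force: [0.4, 0.1, 0.5]
width: 0.17
gripper_force: 30.0
```

```bash
cat > v.py <<'E'
import sys
from h import *
o=readout.observe(); a,d=get_image('wrist'); b,e=get_image('scene'); print(o['position'],o['ee_rot'],o['width'])
save(sys.argv[1],np.hstack([cv2.resize(a,(440,330)),cv2.resize(b[150:390,140:401],(359,330))]))
np.savez('w.npz',a=a,d=d,p=o['position'],r=o['ee_rot'])
E
python3 v.py v5.png
```

```text
[ 0.44822484 -0.24659827  0.07093467] [-3.14134907e+00  3.64188015e-02  2.07127316e-03] 0.16992398356732266
```

View pics/v5.png

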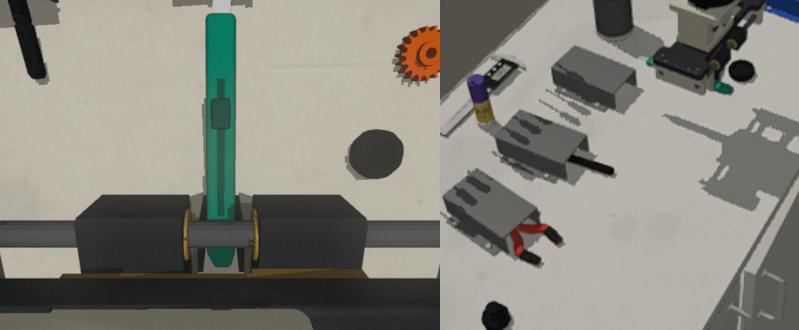

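The knife is held straight, blade pointing forward (wrist column 220), and the cover lies ahead. I'll check its pitch and yaw from depth.

Run:
```python
from h import *
f=np.load('w.npz'); a,d=f['a'],f['d']; c=calibration('wrist')
T=np.eye(4); T[:3,:3]=Ro.from_rotvec(f['r']).as_matrix(); T[:3,3]=f['p']; W=T@c['mount']
hsv=cv2.cvtColor(a,cv2.COLOR_RGB2HSV); m=cv2.inRange(hsv,(70,90,40),(95,255,255))&((d>0)*255).astype(np.uint8)
for r in range(22,385,40):
    u=np.where(m[r])[0]; u=u[(u>280)&(u<360)]
    if len(u)<5: continue
    z=np.median(d[r,u]); x=u.mean()
    print(r,len(u),(W@[(x-c['cx'])*z/c['fx'],(r-c['cy'])*z/c['fy'],z,1])[:3].round(4))
```

```text
22 38 [ 0.5511 -0.2488  0.098 ]
62 43 [ 0.5387 -0.2487  0.0986]
102 43 [ 0.5259 -0.2484  0.0988]
142 42 [ 0.5125 -0.2479  0.0986]
182 39 [ 0.4986 -0.2478  0.1006]
222 41 [ 0.4837 -0.2474  0.0989]
262 41 [ 0.4681 -0.2471  0.0987]
302 40 [ 0.4518 -0.2468  0.0987]
382 27 [ 0.4164 -0.2468  0.0987]
```

It is level (top at 0.098–0.099 all along) and lies on the cover's axis (y −0.2468 to −0.2488, yaw −1.3°). Lowering to 4 mm clearance, then inserting.

>>> move_arm(
  series=[
    [0,0,-0.04,0,0,0],
    [0,0,-0.08,0,0,0],
    [0,0,-0.105,0,0,0],
    [0,0,-0.114,0,0,0],
    [0,0,-0.114,0,0,0],
  ],
)

```text
clock: 12.0
position: [0.4481, -0.2465, -0.0145]
ee_rot: [-3.141, 0.041, 0.002]
force: [-0.2, 0.2, 1.0]
width: 0.173
gripper_force: 30.0
```

>>> move_arm(
  series=[
    [0.015,0,0,0,0,0],
    [0.03,-0.001,0,0,0,0],
    [0.045,-0.001,0,0,0,0],
    [0.06,-0.001,0,0,0,0],
    [0.06,-0.001,0,0,0,0],
  ],
)

```text
clock: 12.5
position: [0.4965, -0.2474, -0.0134]
ee_rot: [3.141, -0.04, 0.004]
force: [-0.6, 1.6, -0.9]
width: 0.171
gripper_force: 30.0
```

>>> move_arm(
  series=[
    [0.02,0,0,0,0,0],
    [0.04,-0.001,0,0,0,0],
    [0.06,-0.002,0,0,0,0],
    [0.088,-0.003,0,0,0,0],
    [0.088,-0.003,0,0,0,0],
  ],
)

```text
clock: 13.0
position: [0.5625, -0.2494, -0.0137]
ee_rot: [3.141, -0.04, 0.004]
force: [-0.4, 0.8, -0.6]
width: 0.17
gripper_force: 30.0
```

```bash
python3 v.py v6.png
```

```text
[ 0.56248996 -0.2493861  -0.0136722 ] [ 3.14121728 -0.04005172  0.00381456] 0.1698026180386686
```

View pics/v6.png

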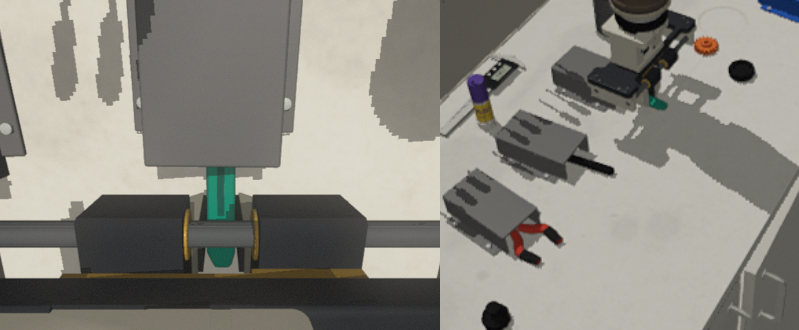

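The knife is under the roof and centred: roof edge at row 165, knife at column 220. Lowering onto the table while I verify the depth.

>>> move_arm(
  series=[
    [0,0,-0.003,0,0,0],
    [0,0,-0.005,0,0,0],
    [0,0,-0.005,0,0,0],
  ],
)

```text
clock: 13.4
position: [0.5588, -0.25, -0.0179]
ee_rot: [-3.141, 0.043, 0.002]
force: [-0.2, -0.0, -0.0]
width: 0.174
gripper_force: 30.0
```

Run:
```python
from h import *
f=np.load('w.npz'); o=dict(position=f['p'],ee_rot=f['r']); k=640/440
for u in [(145,165),(281,166)]: print(wray(o,(u[0]*k,u[1]*480/330),.036))
u=(221*k,266*480/330); print('tail',wray(o,u,.010))
```

```text
[ 0.59742263 -0.21497356  0.036     ]
[ 0.59537679 -0.27843675  0.036     ]
tail [ 0.52562186 -0.24870798  0.01      ]
```

>>> move_arm(
  series=[
    [0.004,0,0,0,0,0],
    [0.008,0,0,0,0,0],
    [0.008,0,-0.001,0,0,0],
    [0.008,0,-0.001,0,0,0],
  ],
)

```text
clock: 13.8
position: [0.5662, -0.2499, -0.0182]
ee_rot: [3.141, -0.042, 0.001]
force: [1.2, 0.1, 0.8]
width: 0.17
gripper_force: 30.0
```

>>> move_arm(
  series=[
    [0,0,0,0,0,0],
    [0,0,0,0,0,0],
    [0,0,0,0,0,0],
    [0,0,0,0,0,0],
    [0,0,0,0,0,0],
  ],
  claw=-0.3,
)

```text
clock: 14.3
position: [0.5656, -0.2499, -0.0184]
ee_rot: [3.141, -0.043, -0.0]
force: [-0.3, -0.0, -0.5]
width: 0.349
gripper_force: 0.0
```

>>> move_arm(
  series=[
    [0,0,0.02,0,0,0],
    [0,0,0.05,0,0,0],
    [0,0,0.1,0,0,0],
    [-0.03,0,0.15,0,0,0],
    [-0.06,0,0.2,0,0,0],
  ],
)

```text
clock: 14.8
position: [0.5205, -0.2497, 0.134]
ee_rot: [3.141, -0.041, 0.001]
force: [0.5, 0.2, -0.0]
width: 0.349
gripper_force: 0.0
```

>>> move_arm(
  series=[
    [0,0,0,0,0,0],
    [0,0,0,0,0,0],
    [0,0,0,0,0,0],
  ],
)

```text
clock: 15.1
position: [0.5207, -0.2495, 0.1316]
ee_rot: [-3.141, 0.042, 0.0]
force: [-0.0, -0.0, -0.3]
width: 0.351
gripper_force: 0.0
```

```bash
python3 v.py v7.png
```

```text
[ 0.52071521 -0.2495285   0.13157946] [-3.14105815e+00  4.19473994e-02  2.44236833e-04] 0.350743180521588
```

View pics/v7.png

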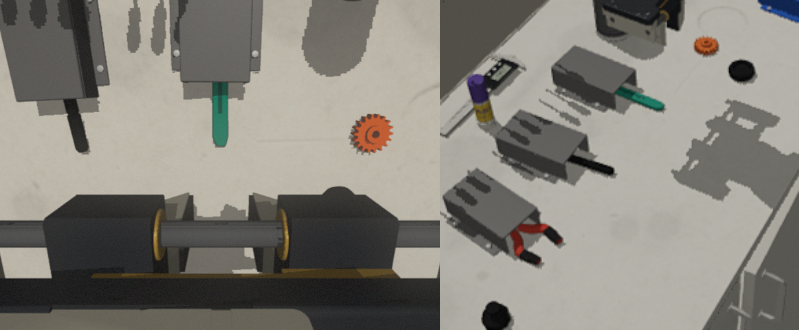

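The knife lies flat and centred in the empty cover, with its tail at (220,146) and the roof edge at row 82. The pen and pliers are untouched. I'll check the depth and hand in if it is within range.

Run:
```python
from h import *
f=np.load('w.npz'); o=dict(position=f['p'],ee_rot=f['r']); k=16/11
t=wray(o,(220*k,146*k),.008); m=wray(o,(216*k,82*k),.036); ins=t[0]+.158-m[0]; print(t,m,ins)
if .08<ins<.11: print(ticket.sign_off())
```

```text
[ 0.53067992 -0.24897173  0.008     ] [ 0.5956878  -0.24712461  0.036     ] 0.09299211582132383
the job is handed in; nothing more can be done
None
```

The green knife is in the empty cover and the job is handed in: it lies flat and centred, blade tip about 93 mm inside the mouth (77 mm needed), with the pen and pliers untouched; the judge's verdict was not shown.

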